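Prick two hole centres on a plate at the spotting press

ROBOT

A 6-joint arm with a two-finger parallel gripper is mounted at the origin on the work surface. World frame = base frame: x ahead of the robot, y to its left, z up, the work surface at z = 0. Lengths are in m, angles in rad, forces in N, time in s.
With the tool pointing down it reaches from about 0.35 to 0.85 m from the base axis. Payload 8.1 kg.
Tool frame: the origin (TCP) lies at the very end of the fingers, on their centre line; the grasp point (between the pads) lies 19 mm behind it (arm.grasp_offset is the distance from the TCP to the grasp point, in m); z points along the fingers, y is the direction in which the jaws open and shut (so a half turn about z gives the same grasp; the last joint's range is limited). The gripper opens to 93 mm and grips with 3 to 60 N. Pads are 15 mm wide; open, the fingers measure 128 mm over their backs; the gripper's body (75 mm by 188 mm) begins 65 mm behind the grasp point.
Start: joints at [1.052, 0.13, 1.488, -0, 1.523, -0.085], TCP at [0.252, 0.544, 0.219] pointing down, gripper open.
Joint ranges: [-2.96, 2.96], [-0.89, 2.26], [0.02, 2.5], [-1.34, 4.48], [0, 2.73], [-2.66, 2.66]. Speed limits (rad/s): [2.39, 2.39, 2.79, 3.14, 3.14, 3.14].

INTERFACE

Orientations are given as a unit quaternion [w, x, y, z].
In Python, from cell import monitor, imaging, arm gives the robot as it stands.
- The arm moves only by the shell command python3 -m handwheel 'ROWS' [FORCE]. ROWS is JSON, a list that holds one entry, the list of rows, each a list of 7 numbers: the closure in counts, from 0 (fully open) to 255 (shut), then the shift along the tool's x, y, z in mm, then the turn, a rotation vector about the tool's x, y, z in rad. A call has 1 to 8 rows; each row shifts and turns the commanded pose from where the row before left it, along the tool's axes as they then stand; what a row does not reach is not made up. A row lasts 1/10 s, in which the tool goes at most 50 mm and 8.59 degrees, less where a joint would pass 70% of its speed; a pose out of reach is approached as far as the arm can. A call is refused whole if a number of a shift passes 50 or a number of a turn 0.15, either way. A call with a gripper value outside its range is refused whole. The fingers move at their own pace and stop on an object; FORCE is the grip in N (left out, the last holds). Time passes only in rows, so rows that do not move let the fingers close. It gives the time, the measured TCP pose, the force and the opening at its end, in the units of the state.
- monitor.read_state(): the state, without advancing time (a new reading comes with each control period).
- imaging.capture(name): name is "side" or "top"; returns a dict with "img" (384x512x3 uint8, red, green, blue), "K" (3x3 intrinsics, pixels), "k1" (the pictures are not rectified: a ray, as slopes to the right and down, at radius r is drawn at 1 + k1 r^2 times it, then the intrinsics apply), "origin" and "attitude" of the camera in the world. Camera axes: x right, y down, z forward; pixel columns grow to the right and rows downward; lengths in m; the calibration is good to about 2 mm. A picture is of the moment at which its call begins. There is no depth.
- arm.job_done(): hands the job in, once; it reports no verdict.
The state is a dict: "clock": time; "joint_pos": joint angles; "joint_velocities": joint speeds; "joint_efforts": joint torques, N m; "eef_pos": TCP position; "orientation": TCP orientation; "ft_force": force on the tool from outside, world axes, zero at the start; "torque": the same for the moment, N m; "grip_width": finger opening in m.
Only numpy, scipy, OpenCV 4.12 (cv2) and the standard library are available. Lean on these libraries where they do the work, as an engineer would, in place of code of your own. Each camera call takes 0.05 s, during which the arm holds its last target.

TASK

The plate clamped on the spotting press is laid out for two holes, each a scribed ring with crossed lines. Push the cross-slide table by its handle until the cross beside the plate's clipped corner stands under the punch point, let go and press the palm button all the way down to prick the cross in the middle of its ring, let it spring up, then step the table to the other cross and prick that one the same way. Never prick the plate anywhere else or shift the table while the point is down, do not disturb the other things on the bench, and leave the table with the second cross under the raised point.

Things in the scene. Friction and masses are not known exactly. Their poses are not given: they have to be found in the camera images.
- handle (a point): Centre of the table's push handle: upright black knob, 30 mm in diameter, reaching 25 mm below and 26 mm above this point, on a 15 mm stem at the table's left (+y) edge, 150 mm from the middle of the round swivel top. It never turns and the plate shifts exactly as it does; about 2 N of friction per slide, and the table stays where it is left. The plate's top is 24 mm below this point.
- ring_1 (a point): First mark, on the plate's top face near its clipped corner: the crossing of two black lines 40 mm long, in the middle of a ring 12 mm inside diameter. The plate is bare aluminium, 130 x 90 x 6 mm, one corner cut off at 45 degrees over 30 mm, held by two straps (9 mm high) on a dark round swivel top 170 mm in diameter, which is locked at any angle and does not turn.
- ring_2 (a point): Second mark: crossing in the other ring, like the first one, towards the opposite end of the plate, 82 mm from ring_1.
- point (a point): Tip of the punch: the conical steel point under the end of the press's overarm. Raised, it hangs 15 mm above the plate's top face; pressed fully, it just reaches the plate. It moves only straight up and down.
- palm (a point): Middle of the top of the punch's palm button: black mushroom 40 mm in diameter (flat top about 28 mm), straight above the point; raised, it is 144 mm above the plate and 120 mm above handle. It goes down 15 mm and springs back; the push needed grows from 7 N to 15 N, then a hard stop.
- punch (a joint): Downward travel of the punch (m): 0 raised, 0.015 fully down on the plate.
- saddle (a joint): Lower slide of the table (m), fore and aft along the press's own x axis, positive away from the robot, -0.055 to 0.055; at 0 of both slides the middle of the swivel top is under the point.
- carriage (a joint): Upper slide of the table (m), along the press's own y axis, positive to the left, -0.055 to 0.055.
- press: The whole press, grey, fixed to the bench; base 280 mm (x) by 380 mm (y), 250 mm tall. Origin on the bench straight under the punch point; its yaw is that of the slides (x fore and aft, y to the left). Its overarm, 32 mm wide (boss 36 mm), top 49 mm below the raised palm top, runs from the punch to a column 217 mm to the right (-y).
- bin: Bystander: open yellow plastic bin 170 x 110 x 80 mm; origin at the centre of its underside.
- hammer: Bystander: hammer 280 mm long lying on the bench, about 35 mm high; origin at its middle, on the bench.
- bottle: Bystander: bottle 54 mm in diameter, 110 mm tall; origin at the centre of its underside.
- catalogue: Bystander: thick closed catalogue 210 x 150 x 26 mm; origin at the centre of its underside.

How it is judged:
By the outcome, as a careful person would: the job done as asked, in the order asked, and still so for the second after the job is handed in, with the robot touching nothing.
It also fails if it takes over 54 s, if anything falls off the work surface, if the arm or the gripper's body presses on something with over 40 N, if the wrist force passes 120 N, or if a joint passes its speed limit or range.

## Working session

There is one attempt and no reset: what is moved stays moved. The work goes in short steps, Python scripts to look and compute and a shell command to move; the robot and the scene stay as the last step left them, time stands still between calls to the robot, and variables do not carry over. Pictures are saved under pics/ and viewed, and the job is handed in when it is done.

```bash
ls; mkdir -p pics; python3 - <<'E'
from cell import monitor, imaging, arm
import cv2,pickle
print(monitor.read_state())
for n in("side","top"):
    d=imaging.capture(n); cv2.imwrite(f"pics/{n}0.png",d["img"][:,:,::-1]); pickle.dump(d,open(f"pics/{n}0.pkl","wb"))
    print(n,d["K"],d["k1"],d["origin"],d["attitude"])
E
```

```text
pics
{'clock': 0.0, 'joint_pos': array([ 1.05161251e+00,  1.31156896e-01,  1.48926954e+00, -1.77160609e-05,
        1.52300351e+00, -8.54153646e-02]), 'joint_velocities': array([ 0.00139469, -0.00129901, -0.00014562, -0.00044198,  0.00031869,
        0.00022589]), 'joint_efforts': array([ 1.60411523e-04, -5.59850192e+01, -4.91762495e+01,  7.69660366e-02,
        3.51261639e-02, -1.79654035e-04]), 'eef_pos': array([0.25188651, 0.54393944, 0.21759535]), 'orientation': array([-2.65049997e-04,  2.15187383e-01,  9.76572346e-01, -8.79624859e-04]), 'ft_force': array([-0.13818121,  0.35759573, -0.06605545]), 'torque': array([-0.0045262 ,  0.03339851, -0.01677955]), 'grip_width': 0.09296026184063105}
side [[451.17300212   0.         248.09732754]
 [  0.         451.17300212 199.08078096]
 [  0.           0.           1.        ]] -0.07310732400054502 [-0.20926356 -1.15384048  0.93019292] [-0.47521192  0.83780638 -0.22851432  0.14154612]
top [[375.4932323    0.         254.95979648]
 [  0.         375.4932323  192.98880475]
 [  0.           0.           1.        ]] -0.07488920240225783 [ 0.31310342 -0.02543695  1.34027378] [ 0.0500706  -0.69514743  0.71422477 -0.06438911]
```

```bash
python3 - <<'E'
import cv2
for n in("side","top"):
    a=cv2.imread(f"pics/{n}0.png"); cv2.imwrite(f"pics/{n}0b.png",cv2.resize(a,(768,576),interpolation=cv2.INTER_CUBIC))
E
```

```text
(no output)
```

View pics/side0b.png

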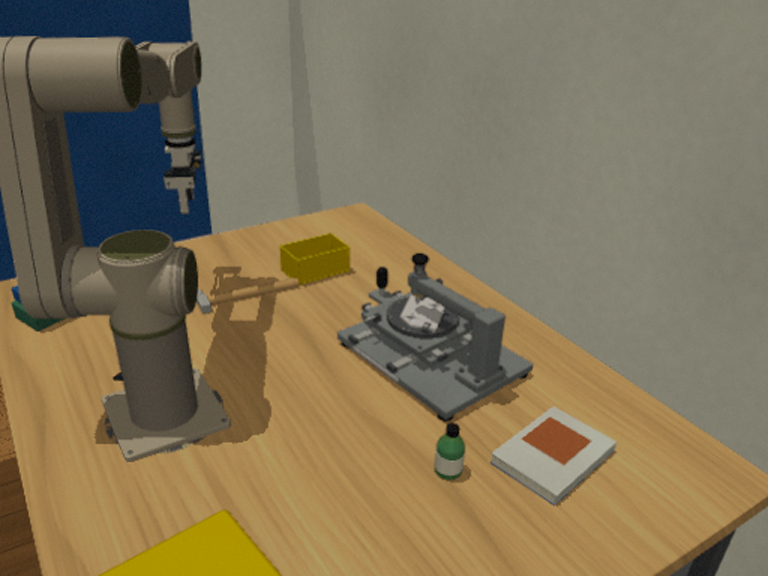

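View pics/top0b.png

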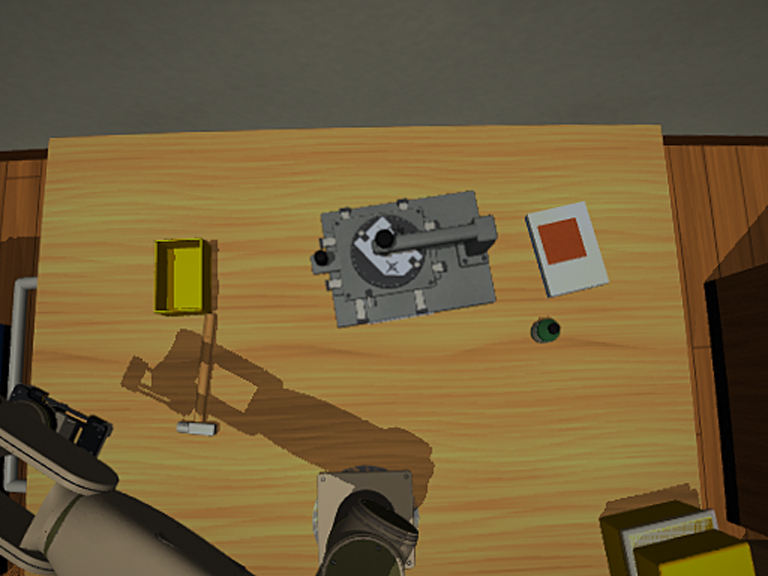

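```bash
python3 - <<'E'
import cv2
a=cv2.imread("pics/top0.png")[120:225,195:335]; cv2.imwrite("pics/tz.png",cv2.resize(a,None,fx=5.5,fy=5.5,interpolation=cv2.INTER_CUBIC))
a=cv2.imread("pics/side0.png")[160:285,220:360]; cv2.imwrite("pics/sz.png",cv2.resize(a,None,fx=4.8,fy=4.8,interpolation=cv2.INTER_CUBIC))
E
```

```text
(no output)
```

View pics/tz.png

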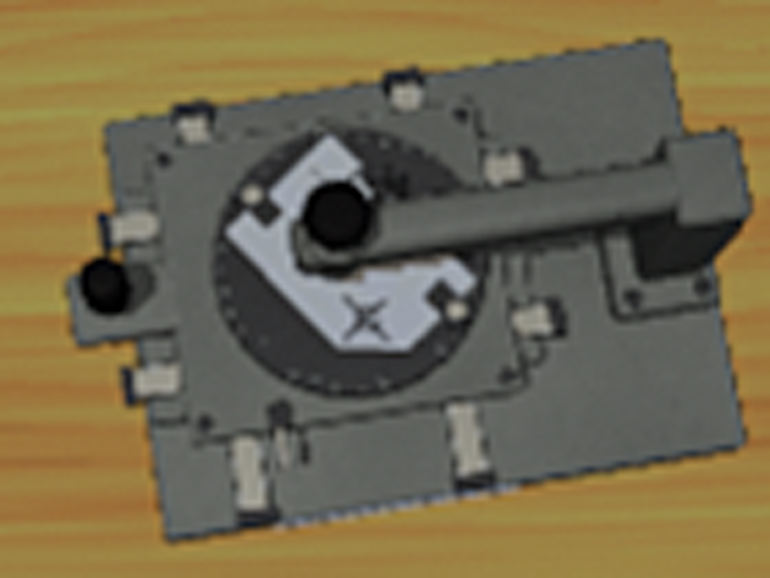

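View pics/sz.png

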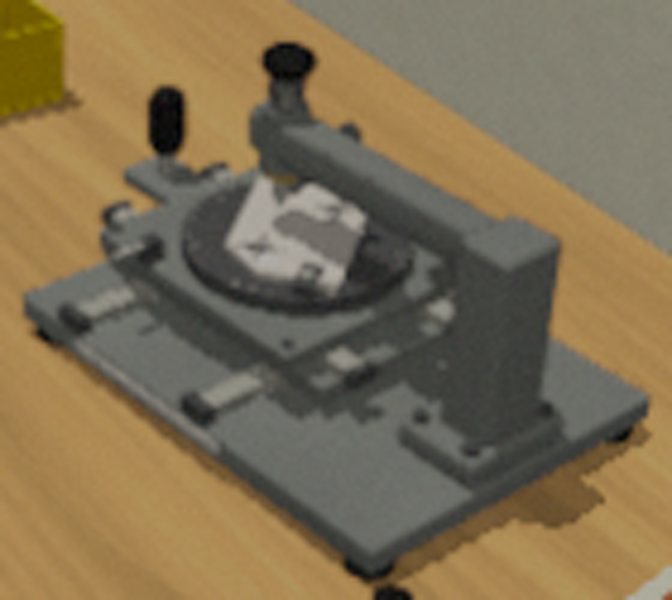

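```bash
cat > h.py <<'E'
import numpy as np,cv2,pickle
from scipy.spatial.transform import Rotation as R
def Rm(d): q=d["attitude"]; return R.from_quat([q[1],q[2],q[3],q[0]]).as_matrix()
def proj(d,P):
    P=np.atleast_2d(P); c=(P-d["origin"])@Rm(d); s=c[:,:2]/c[:,2:]
    s=s*(1+d["k1"]*(s**2).sum(1))[:,None]
    return s@d["K"][:2,:2].T+d["K"][:2,2]
def ray(d,uv):
    s0=(np.array(uv,float)-d["K"][:2,2])/d["K"][0,0]; s=s0.copy()
    for _ in range(20): s=s0/(1+d["k1"]*(s@s))
    return Rm(d)@np.array([s[0],s[1],1])
def onz(d,uv,z):
    r=ray(d,uv); return d["origin"]+r*(z-d["origin"][2])/r[2]
def tri(ds,uvs):
    A=0;b=0
    for d,u in zip(ds,uvs):
        r=ray(d,u); r/=np.linalg.norm(r); M=np.eye(3)-np.outer(r,r); A=A+M;b=b+M@d["origin"]
    return np.linalg.solve(A,b)
def load(n): return pickle.load(open(f"pics/{n}.pkl","rb"))
E
python3 - <<'E'
from h import *
t=load("top0");s=load("side0")
T=lambda x,y:(195+(x+.5)/5.5-.5,120+(y+.5)/5.5-.5)
S=lambda x,y:(220+(x+.5)/4.8-.5,160+(y+.5)/4.8-.5)
print("palm",tri([t,s],[T(337,213),S(289,58)]))
print("knobtop",tri([t,s],[T(103,285),S(167,96)]))
print("cross1",tri([t,s],[T(366,319),S(258,245)]), onz(t,T(366,319),.106),onz(s,S(258,245),.106))
print("swivel",onz(t,T(354,262),.1))
for p in [(107,125),(665,40),(745,443),(168,540)]: print("base",onz(t,T(*p),.025))
print("hammer/bin", [onz(t,(x/1.5,y/1.5),z).round(3).tolist() for x,y,z in[(209,318,.02),(180,429,.03),(157,240,.08),(207,313,.08)]])
E
```

```text
palm [ 0.59774195 -0.05554825  0.23878372]
knobtop [0.58225761 0.08045262 0.14863762]
cross1 [ 0.56580197 -0.0752103   0.10417717] [ 0.56635853 -0.07562754  0.106     ] [ 0.56301549 -0.07737187  0.106     ]
swivel [ 0.60358301 -0.06960126  0.1       ]
base [0.71795176 0.08797987 0.025     ]
base [ 0.76874856 -0.28521826  0.025     ]
base [ 0.4951368  -0.32197977  0.025     ]
base [0.44234441 0.05192461 0.025     ]
hammer/bin [[0.471, 0.356, 0.02], [0.216, 0.416, 0.03], [0.648, 0.464, 0.08], [0.475, 0.343, 0.08]]
```

```bash
cat > cap.py <<'E'
import sys
from cell import monitor, imaging, arm
from h import *
tag=sys.argv[1]; n=int(sys.argv[2]); names=sys.argv[3:] or ["side","top"]
C={"top":(120,225,195,335),"side":(160,285,220,360)}
for nm in names:
    L=[imaging.capture(nm) for _ in range(n)]
    d=L[0]; I=np.stack([x["img"].astype(float) for x in L])
    d["avg"]=I.mean(0); pickle.dump(d,open(f"pics/{nm}{tag}.pkl","wb"))
    cv2.imwrite(f"pics/{nm}{tag}.png",cv2.resize(d["avg"][:,:,::-1].clip(0,255).astype(np.uint8),(768,576)))
    print(nm,"noise",I.std(0).mean())
st=monitor.read_state(); print({k:np.round(st[k],4).tolist() for k in("clock","eef_pos","ft_force","grip_width")})
E
cat > crop.py <<'E'
import sys
from h import *
nm=sys.argv[1]; r0,r1,c0,c1,f=map(int,sys.argv[2:7]); out=sys.argv[7]
d=load(nm); a=d["avg"][r0:r1,c0:c1,::-1]
a=(a-a.min())/(np.percentile(a,99.5)-a.min())*255
b=cv2.resize(a.clip(0,255).astype(np.uint8),None,fx=f,fy=f,interpolation=cv2.INTER_CUBIC)
for x in range((c0+9)//10*10,c1,10):
    X=int((x+.5-c0)*f); cv2.line(b,(X,0),(X,6),(0,0,255),1); cv2.putText(b,str(x),(X-10,18),0,.4,(0,0,255),1)
for y in range((r0+9)//10*10,r1,10):
    Y=int((y+.5-r0)*f); cv2.line(b,(0,Y),(6,Y),(0,0,255),1); cv2.putText(b,str(y),(8,Y+4),0,.4,(0,0,255),1)
cv2.imwrite(out,b)
E
python3 cap.py A 6
python3 crop.py topA 135 195 225 290 10 pics/tA.png; python3 crop.py sideA 165 230 235 315 9 pics/sA.png
```

```text
side noise 1.2293950274690815
top noise 0.5687647514720832
{'clock': 0.7, 'eef_pos': [0.2522, 0.5445, 0.2187], 'ft_force': [-0.2954, -0.663, -0.2856], 'grip_width': 0.0929}
```

View pics/tA.png

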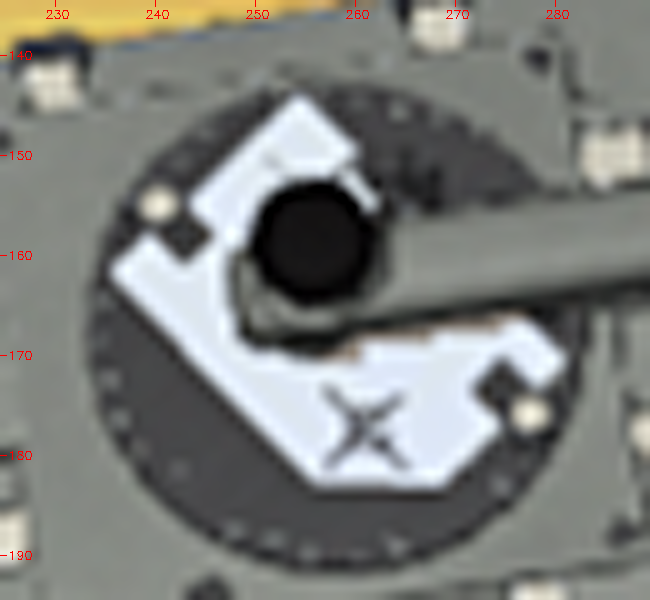

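View pics/sA.png

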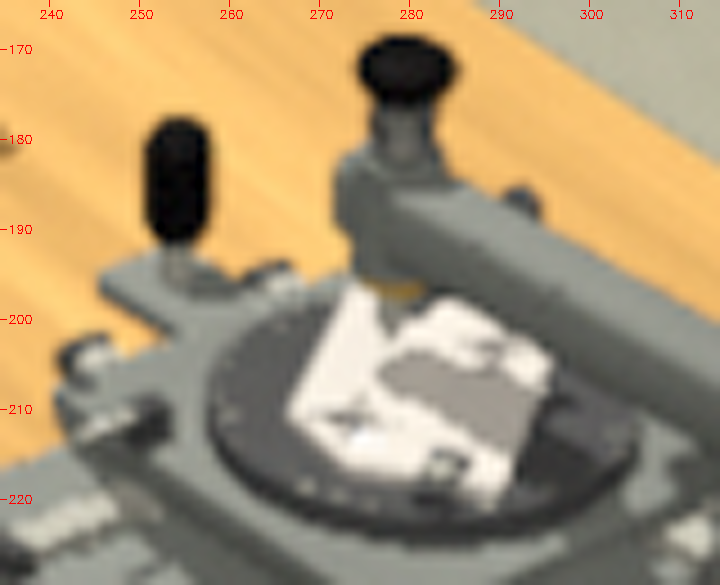

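```bash
python3 - <<'E'
from h import *
t=load("topA");s=load("sideA")
zp=.106
P={k:onz(t,v,zp)[:2] for k,v in dict(A=(254.2,143.8),B=(235.6,161.2),C=(256.3,183.3),D=(268.8,183.3),E=(281.2,170.5),x1=(261.2,177.3)).items()}
for k in P: print(k,P[k].round(4))
for a,b in("AB","BC","CD","DE"): print(a+b,np.linalg.norm(P[a]-P[b]).round(4),np.degrees(np.arctan2(*(P[b]-P[a])[::-1])).round(1))
for k,v in dict(C=(266.7,210),B=(274,196.8),D=(273.5,217.0),x1=(273.6,211.2),x2=(289,203),tipish=(278.5,202)).items(): print("side",k,onz(s,v,zp)[:2].round(4))
print("x2 in top", proj(t,onz(s,(289,203),zp)))
E
```

```text
A [ 0.6845 -0.0557]
B [0.625  0.0089]
C [ 0.5473 -0.0588]
D [ 0.5462 -0.1007]
E [ 0.5891 -0.144 ]
x1 [ 0.5673 -0.0759]
AB 0.0878 132.7
BC 0.1031 -138.9
CD 0.0419 -91.4
DE 0.061 -45.3
side C [ 0.5452 -0.0626]
side B [6.182e-01 4.000e-04]
side D [ 0.5408 -0.1113]
side x1 [ 0.5617 -0.0808]
side x2 [ 0.6404 -0.0621]
side tipish [ 0.6116 -0.038 ]
x2 in top [[256.46264774 156.29346374]]
```

```bash
cat > blob.py <<'E'
from h import *
def blob(d,c,r,thr):
    a=d["avg"].max(2); b=cv2.resize(a,None,fx=8,fy=8,interpolation=cv2.INTER_CUBIC)
    m=(b<thr).astype(np.uint8); n,l,st,ce=cv2.connectedComponentsWithStats(m)
    k=l[int((c[1]+.5)*8),int((c[0]+.5)*8)]
    x,y,w,h,ar=st[k]; return (ce[k]+.5)/8-.5,(x/8-.5,y/8-.5,(x+w)/8-.5,(y+h)/8-.5)
if __name__=="__main__":
  for n,c in [("topA",(256,158.5)),("sideA",(280,172)),("sideA",(254,185)),("topA",(213.5,171.5))]:
    d=load(n); a=d["avg"].max(2); 
    for thr in (40,55): print(n,c,thr,blob(d,c,0,thr))
E
python3 blob.py; python3 crop.py topA 155 185 195 235 16 pics/k.png;python3 crop.py sideA 185 215 262 300 20 pics/s2.png
```

```text
topA (256, 158.5) 40 (array([256.36779275, 158.95655569]), (np.float64(249.125), np.float64(152.75), np.float64(264.125), np.float64(165.25)))
topA (256, 158.5) 55 (array([261.84560437, 154.75717753]), (np.float64(248.75), np.float64(143.25), np.float64(278.375), np.float64(165.5)))
sideA (280, 172) 40 (array([279.55530645, 172.7051129 ]), (np.float64(274.625), np.float64(168.75), np.float64(284.625), np.float64(176.875)))
sideA (280, 172) 55 (array([279.67523339, 173.19637429]), (np.float64(274.5), np.float64(168.625), np.float64(284.875), np.float64(181.125)))
sideA (254, 185) 40 (array([254.23285766, 184.79965949]), (np.float64(251.0), np.float64(178.125), np.float64(257.375), np.float64(191.625)))
sideA (254, 185) 55 (array([254.2531999 , 184.83057287]), (np.float64(250.875), np.float64(178.0), np.float64(257.625), np.float64(192.0)))
topA (213.5, 171.5) 40 (array([213.95665486, 171.76201923]), (np.float64(209.0), np.float64(166.375), np.float64(218.875), np.float64(176.75)))
topA (213.5, 171.5) 55 (array([214.84891147, 171.69240039]), (np.float64(208.75), np.float64(166.0), np.float64(222.375), np.float64(177.0)))
```

View pics/k.png

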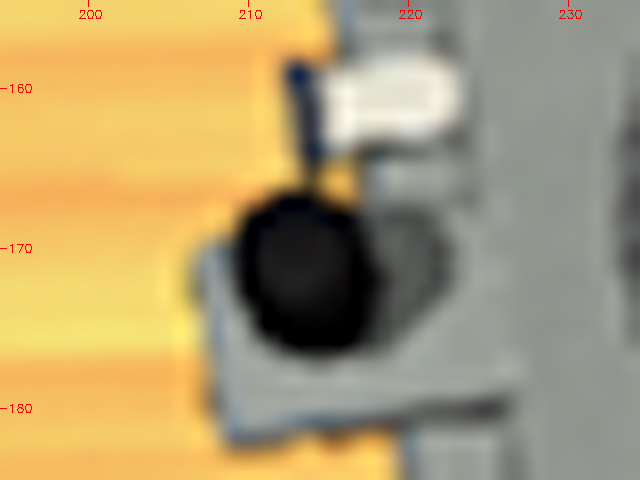

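View pics/s2.png

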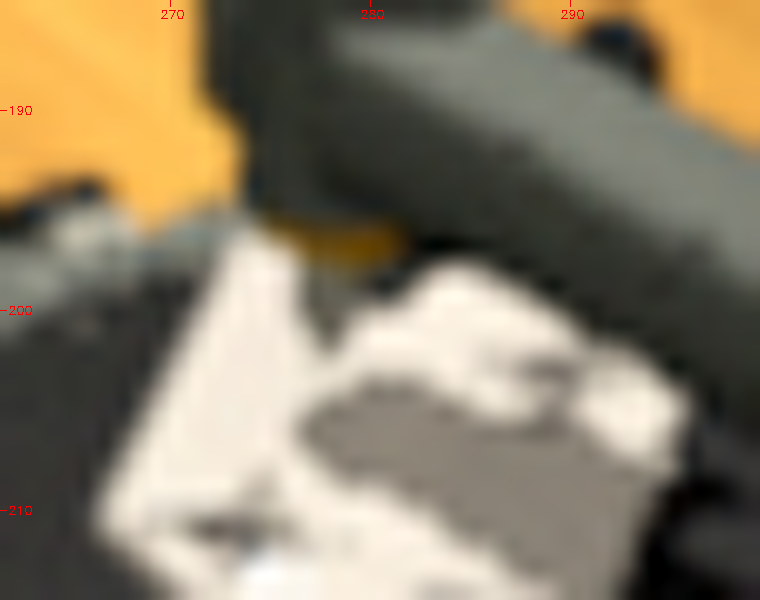

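```bash
cat > fit.py <<'E'
from h import *
from scipy.optimize import least_squares
t=load("topA");s=load("sideA")
B=[(235.6,161.2),(256.3,183.3),(268.8,183.3)]; Bs=[(274-.3,196.6),(266.4,210.2),(273.5,217.0)]
def res(v):
    zp,px,py,hx,hy,ax,ay,bx,by=v[:9]; ot,os=v[9:12],v[12:15]; pd=v[15]
    def pr(d,o,P): return proj({**d,"origin":d["origin"]+o},P)[0]
    r=[]
    def ob(cam,P,uv,sg):
        d,o=(t,ot) if cam=="t" else (s,os); r.extend((pr(d,o,P)-uv)/sg)
    ob("t",[px,py,zp+.144-pd],(256.2,158.9),.4); ob("s",[px,py,zp+.144-pd],(279.55,172.6),.4)
    ob("s",[px,py,zp+.015],(278.0,202.2),.3)
    ob("t",[hx,hy,zp+.0245],(213.95,171.75),.3); ob("s",[hx,hy,zp+.0245],(254.24,184.85),.2)
    ob("t",[ax,ay,zp],(261.1,177.3),.25); ob("s",[ax,ay,zp],(273.3,211.0),.25)
    ob("s",[bx,by,zp],(289.2,203.2),.4)
    r.append((np.hypot(ax-bx,ay-by)-.082)/.0003)
    for k in range(3):
        ob("t",[v[16+2*k],v[17+2*k],zp],B[k],.3); ob("s",[v[16+2*k],v[17+2*k],zp],Bs[k],.4)
    r.extend(ot/.0015); r.extend(os/.0015); r.append((pd-.007)/.003); r.append((zp-.106)/.004)
    return np.array(r)
v0=np.r_[.105,.6,-.05,.58,.08,.566,-.075,.64,-.06,np.zeros(6),.007,.62,0,.547,-.06,.546,-.1]
f=least_squares(res,v0,x_scale=np.r_[np.full(9,.01),np.full(6,.001),.003,np.full(6,.01)])
C=np.linalg.inv(f.jac.T@f.jac); sd=np.sqrt(np.diag(C))
v=f.x
for n,i in dict(zp=0,px=1,py=2,hx=3,hy=4,ax=5,ay=6,bx=7,by=8).items(): print(n,v[i].round(4),sd[i].round(4))
print("cams",v[9:15].round(4),"pd",v[15]); print("res",res(v)[:30].round(1))
for n,(i,j) in dict(a=(5,6),b=(7,8)).items():
    print("move",n,(v[1]-v[i]).round(4),(v[2]-v[j]).round(4),"sd",[np.sqrt(C[p,p]+C[q,q]-2*C[p,q]).round(4) for p,q in((1,i),(2,j))])
np.save("fit.npy",v)
E
python3 fit.py
```

```text
zp 0.1026 0.0019
px 0.5971 0.0016
py -0.056 0.0017
hx 0.5842 0.0015
hy 0.0807 0.0017
ax 0.5665 0.0015
ay -0.075 0.0015
bx 0.6466 0.0015
by -0.0574 0.0022
cams [-0.001   0.0002 -0.0002  0.001  -0.0002  0.0007] pd 0.009836225178865267
res [-0.8 -0.4  0.6 -0.4 -0.4  1.7 -0.   0.4  0.3 -0.3 -0.5  0.7  0.7  0.4
  0.3 -0.5 -0.1  0.1  0.3  0.3 -0.7 -0.  -0.3 -0.4  0.4  1.1 -0.5 -1.3
 -1.7 -0.6]
move a 0.0306 0.019 sd [np.float64(0.0011), np.float64(0.0012)]
move b -0.0495 0.0014 sd [np.float64(0.0011), np.float64(0.002)]
```

```bash
python3 -m handwheel '[[[0,-20,5,0,0,0,0.143],[0,-20,5,0,0,0,0.143],[0,-20,5,0,0,0,0.143],[0,-20,5,0,0,0,0.143],[0,-20,5,0,0,0,0.143],[0,-20,5,0,0,0,0.143],[0,-20,5,0,0,0,0.143]]]' 20
cat > st.py <<'E'
from cell import monitor
import numpy as np,sys
from scipy.spatial.transform import Rotation as R
s=monitor.read_state(); q=s["orientation"]; M=R.from_quat([q[1],q[2],q[3],q[0]]).as_matrix()
print("t",round(float(s["clock"]),2),"p",s["eef_pos"].round(4),"F",s["ft_force"].round(1),"w",round(float(s["grip_width"]),4),"ydeg",np.degrees(np.arctan2(M[1,1],M[0,1])).round(2),"z",M[:,2].round(3),"j",s["joint_pos"].round(2))
if len(sys.argv)>3:
    d=np.array([float(x) for x in sys.argv[1:4]])-s["eef_pos"]; print("tool shift mm",(M.T@d*1000).round(1))
E
python3 st.py .584 .081 .215
```

```text
clock: 1.4
eef_pos: [0.3658, 0.4636, 0.2186]
orientation: [0.0, 0.66, 0.752, 0.0]
ft_force: [-0.1, -0.8, -0.3]
grip_width: 0.0927
t 1.4 p [0.3658 0.4636 0.2186] F [-0.1 -0.8 -0.3] w 0.0927 ydeg 7.45 z [ 0. -0. -1.] j [ 0.82  0.1   1.52 -0.    1.52  0.69]
tool shift mm [-407.7  166.8    3.6]
```

```bash
python3 -m handwheel '[[[0,-45,18,0,0,0,0],[0,-45,18,0,0,0,0],[0,-45,18,0,0,0,0],[0,-45,18,0,0,0,0],[0,-45,18,0,0,0,0],[0,-45,18,0,0,0,0],[0,-45,18,0,0,0,0],[0,-45,18,0,0,0,0]]]'
python3 st.py .584 .081 .110
```

```text
clock: 2.2
eef_pos: [0.5573, 0.1252, 0.2189]
orientation: [0.0, 0.657, 0.754, 0.0]
ft_force: [0.2, -0.7, -0.2]
grip_width: 0.0927
t 2.2 p [0.5573 0.1252 0.2189] F [ 0.2 -0.7 -0.2] w 0.0927 ydeg 7.79 z [ 0.001  0.    -1.   ] j [ 0.13  0.05  1.57  0.    1.52 -0.  ]
tool shift mm [-47.4  20.4 109. ]
```

```bash
python3 -m handwheel '[[[0,-24,10,0,0,0,0],[0,-23,10,0,0,0,0],[0,0,0,30,0,0,0],[0,0,0,20,0,0,0],[0,0,0,0,0,0,0]]]'
python3 st.py .584 .081 .110; python3 cap.py B 2; python3 crop.py sideB 140 230 225 315 8 pics/sB.png
```

```text
clock: 2.7
eef_pos: [0.5805, 0.0827, 0.1649]
orientation: [-0.002, 0.658, 0.753, -0.002]
ft_force: [-0.0, -0.0, 0.2]
grip_width: 0.0929
t 2.7 p [0.5805 0.0827 0.1649] F [-0.  -0.   0.2] w 0.0929 ydeg 7.76 z [-0.006 -0.    -1.   ] j [ 0.05  0.13  1.59  0.    1.43 -0.08]
tool shift mm [-2.2  3.6 54.9]
side noise 0.8536266750759549
top noise 0.395477294921875
{'clock': 2.9, 'eef_pos': [0.5836, 0.0835, 0.1704], 'ft_force': [-1.0586, 0.7046, 0.6594], 'grip_width': 0.0928}
```

View pics/sB.png

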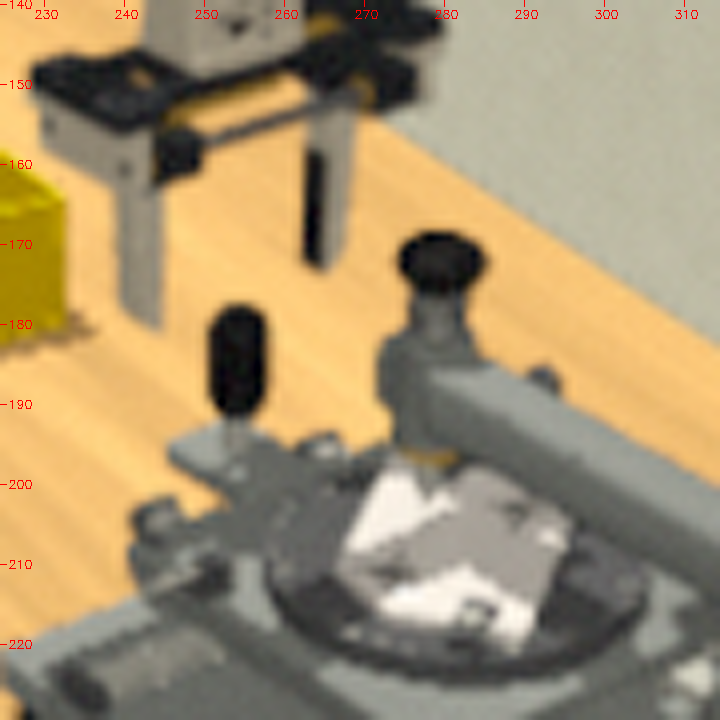

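View pics/topB.png

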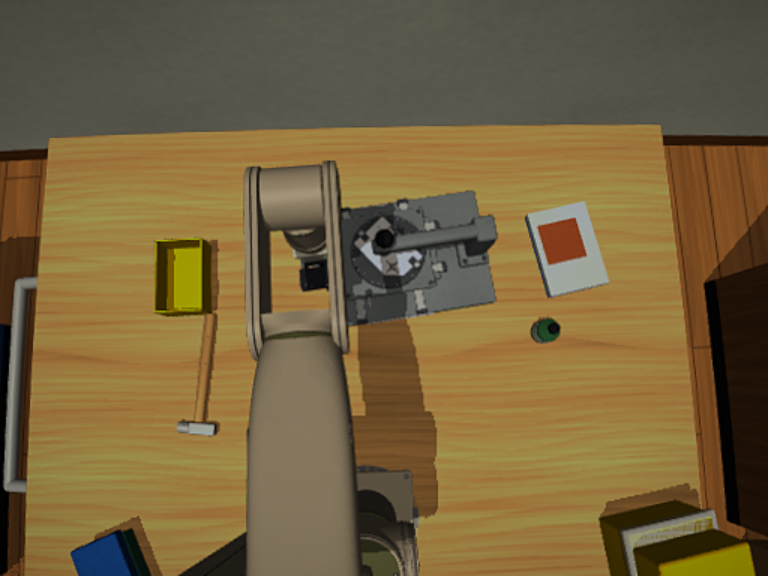

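```bash
python3 -m handwheel '[[[0,-2,0,15,0,0,0],[0,0,0,15,0,0,0],[0,0,0,15,0,0,0],[0,0,0,13,0,0,0],[0,0,0,0,0,0,0],[0,0,0,0,0,0,0]]]'
python3 st.py .584 .081 .110; python3 cap.py C 1 side; python3 crop.py sideC 140 230 225 315 8 pics/sC.png
```

```text
clock: 3.5
eef_pos: [0.5825, 0.0813, 0.1099]
orientation: [-0.001, 0.657, 0.754, -0.0]
ft_force: [0.2, 0.0, -0.1]
grip_width: 0.0929
t 3.5 p [0.5825 0.0813 0.1099] F [ 0.2  0.  -0.1] w 0.0929 ydeg 7.8 z [-0.001 -0.    -1.   ] j [ 0.05  0.18  1.64  0.    1.33 -0.08]
tool shift mm [-0.5  1.4 -0.1]
side noise 0.0
{'clock': 3.55, 'eef_pos': [0.5831, 0.0813, 0.1108], 'ft_force': [-0.8185, 0.2514, 0.259], 'grip_width': 0.0928}
```

View pics/sC.png

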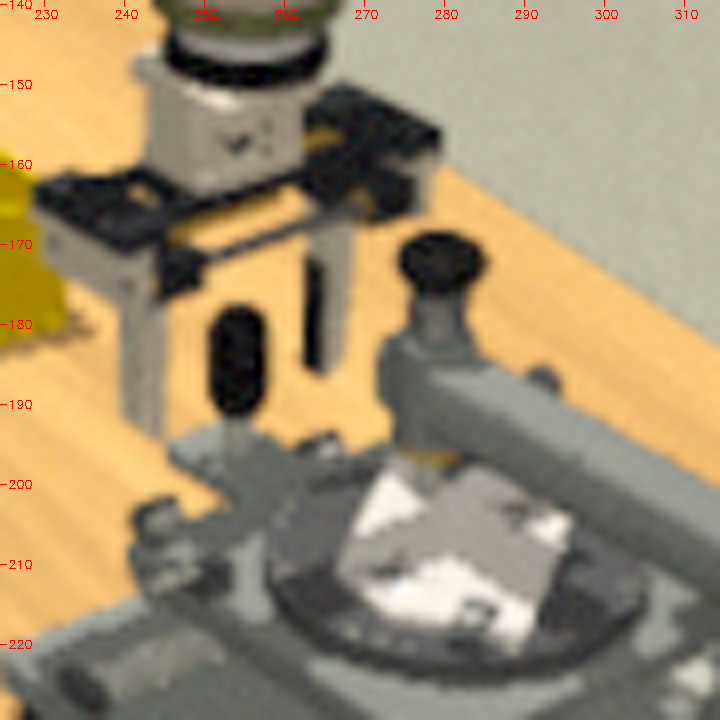

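```bash
python3 -m handwheel '[[[255,0,0,0,0,0,0],[255,0,0,0,0,0,0],[255,0,0,0,0,0,0],[255,0,0,0,0,0,0],[255,0,0,0,0,0,0],[255,0,0,0,0,0,0],[255,0,0,0,0,0,0],[255,0,0,0,0,0,0]]]' 15
python3 st.py
```

```text
clock: 4.35
eef_pos: [0.583, 0.0812, 0.1106]
orientation: [-0.0, 0.657, 0.754, -0.0]
ft_force: [2.4, -0.2, -0.9]
grip_width: 0.0337
t 4.35 p [0.583  0.0812 0.1106] F [ 2.4 -0.2 -0.9] w 0.0337 ydeg 7.79 z [-0. -0. -1.] j [ 0.05  0.18  1.64 -0.    1.33 -0.08]
```

```bash
python3 -m handwheel '[[[255,0,0,0,0,0,0],[255,0,0,0,0,0,0]]]'
python3 st.py .6136 .1002 .1106
```

```text
clock: 4.55
eef_pos: [0.5832, 0.0813, 0.1107]
orientation: [0.0, 0.657, 0.754, 0.0]
ft_force: [2.4, -0.3, -0.3]
grip_width: 0.0296
t 4.55 p [0.5832 0.0813 0.1107] F [ 2.4 -0.3 -0.3] w 0.0296 ydeg 7.79 z [ 0.  0. -1.] j [ 0.05  0.18  1.64  0.    1.33 -0.08]
tool shift mm [14.6 32.7  0.1]
```

```bash
python3 -m handwheel '[[[255,2,5,0,0,0,0],[255,2,5,0,0,0,0],[255,2,5,0,0,0,0],[255,2,5,0,0,0,0],[255,2,5,0,0,0,0],[255,2,4,0,0,0,0],[255,2.5,4,0,0,0,0],[255,0,0,0,0,0,0]]]'
python3 st.py; python3 cap.py D 6 side; python3 crop.py sideD 165 230 235 315 9 pics/sD.png
```

```text
clock: 5.35
eef_pos: [0.6147, 0.1009, 0.1107]
orientation: [0.0, 0.657, 0.754, 0.001]
ft_force: [2.1, 0.5, 0.3]
grip_width: 0.0294
t 5.35 p [0.6147 0.1009 0.1107] F [2.1 0.5 0.3] w 0.0294 ydeg 7.81 z [ 0.001  0.001 -1.   ] j [ 0.08  0.26  1.54  0.    1.34 -0.06]
side noise 1.2535811842855955
{'clock': 5.65, 'eef_pos': [0.6137, 0.1005, 0.1107], 'ft_force': [1.9779, 2.0571, 0.4653], 'grip_width': 0.0297}
```

View pics/sD.png

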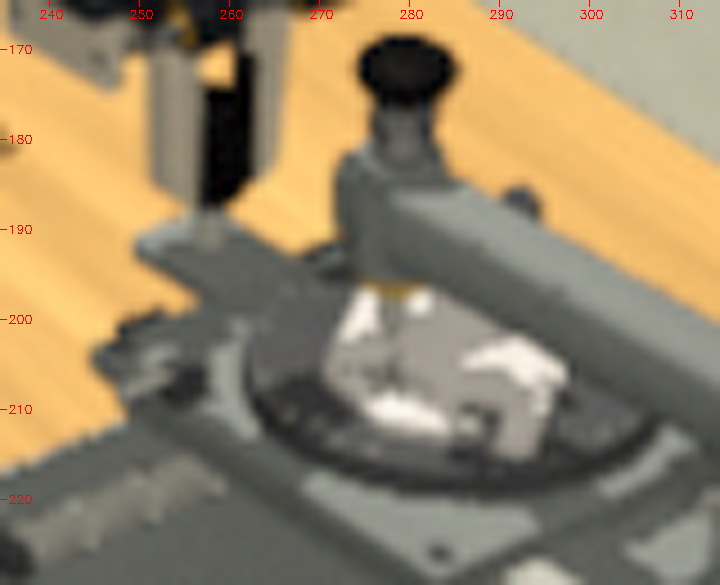

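```bash
python3 crop.py sideD 190 222 258 302 17 pics/s3.png; python3 - <<'E'
from h import *
s=load("sideD"); v=np.load("fit.npy"); s["origin"]=s["origin"]+v[12:15]
print("tip",proj(s,[v[1],v[2],v[0]+.015]),"under",proj(s,[v[1],v[2],v[0]]))
print("x dir",proj(s,[v[1]+.01,v[2],v[0]])-proj(s,[v[1],v[2],v[0]]),"y",proj(s,[v[1],v[2]+.01,v[0]])-proj(s,[v[1],v[2],v[0]]))
E
```

```text
tip [[277.88852768 202.70806186]] under [[277.66037707 206.35333054]]
x dir [[ 2.33361329 -0.72344292]] y [[-1.59505921 -1.28628667]]
```

View pics/s3.png

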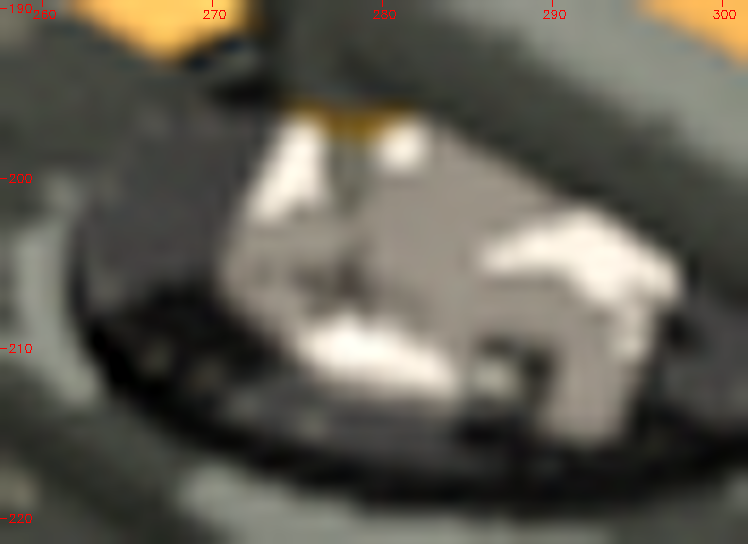

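```bash
python3 -m handwheel '[[[0,0,0,0,0,0,0],[0,0,0,0,0,0,0],[0,0,0,0,0,0,0],[0,0,0,0,0,0,0]]]'
python3 -m handwheel '[[[0,0,0,-25,0,0,0],[0,0,0,-25,0,0,0],[0,0,0,-35,0,0,0],[0,45,-10,-35,0,0,0],[0,45,-10,-30,0,0,0],[0,45,-10,0,0,0,0],[0,45,-10,0,0,0,0],[0,0,0,0,0,0,0]]]'
python3 st.py; python3 cap.py E 6; python3 crop.py sideE 165 230 235 315 9 pics/sE.png;python3 crop.py topE 125 195 220 290 8 pics/tE.png
```

```text
clock: 6.05
eef_pos: [0.6135, 0.0999, 0.1105]
orientation: [-0.0, 0.657, 0.753, -0.0]
ft_force: [0.2, 0.7, -0.6]
grip_width: 0.0569
clock: 6.85
eef_pos: [0.5511, 0.2682, 0.2535]
orientation: [-0.001, 0.655, 0.755, 0.001]
ft_force: [0.2, -0.4, -0.7]
grip_width: 0.0928
t 6.85 p [0.5511 0.2682 0.2535] F [ 0.2 -0.4 -0.7] w 0.0928 ydeg 8.1 z [-0.     0.002 -1.   ] j [0.37 0.15 1.4  0.   1.59 0.23]
side noise 1.3673694683041167
top noise 0.6735383197525328
{'clock': 7.45, 'eef_pos': [0.5536, 0.2626, 0.2531], 'ft_force': [0.4356, -0.1299, 0.4702], 'grip_width': 0.0927}
```

View pics/sE.png

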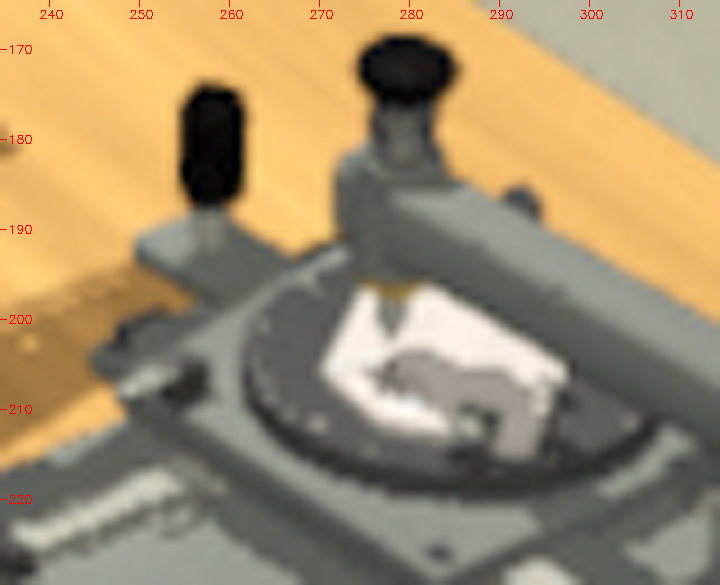

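View pics/tE.png

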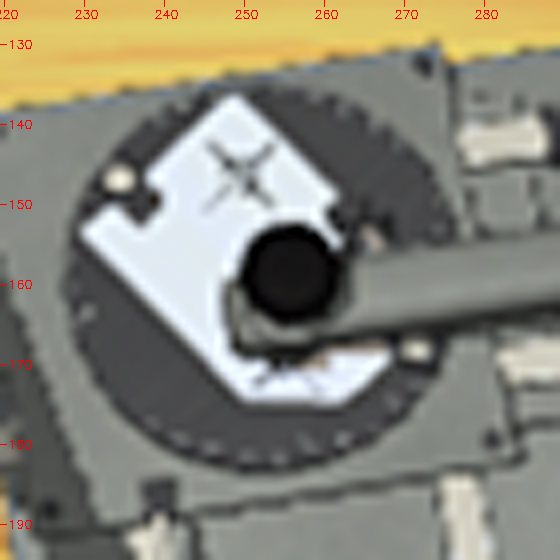

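```bash
python3 crop.py sideE 193 218 262 298 20 pics/s4.png;python3 crop.py topE 136 156 238 262 28 pics/t4.png
```

```text
(no output)
```

View pics/s4.png

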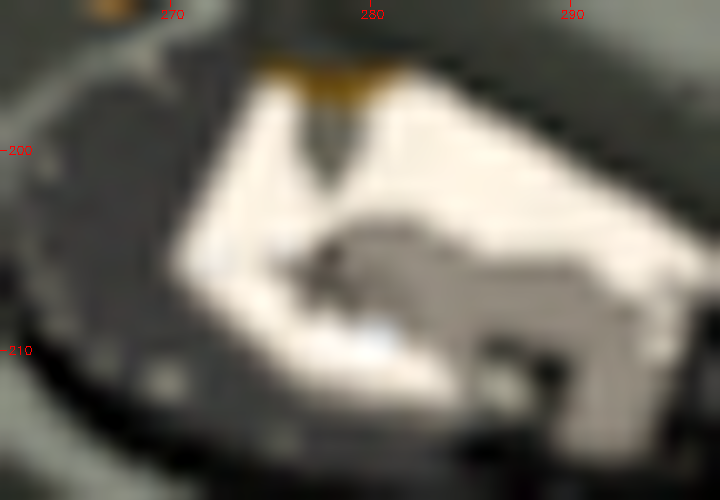

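View pics/t4.png

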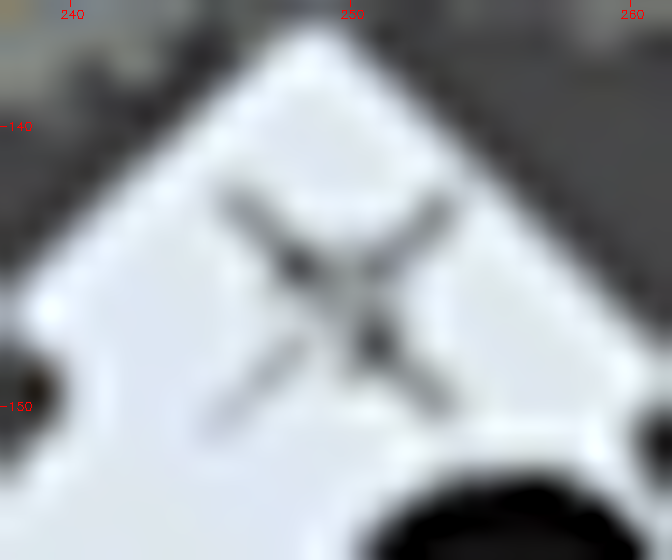

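```bash
cat > fit2.py <<'E'
from h import *
from scipy.optimize import least_squares
t=load("topA");s=load("sideA")
A_t=[(235.6,161.2),(256.3,183.3),(268.8,183.3)]; A_s=[(273.7,196.6),(266.4,210.2),(273.5,217.0)]
E_t=[(229.4,153.3),(250.2,175.0),(262.2,175.0)]; E_s=[None,(270.3,205.5),None]
def res(v):
    zp,px,py,hx,hy,ax,ay,bx,by=v[:9]; ot,os=v[9:12],v[12:15]; pd=v[15]; dd=np.array([v[22],v[23],0])
    def pr(d,o,P): return proj({**d,"origin":d["origin"]+o},P)[0]
    r=[]
    def ob(cam,P,uv,sg):
        d,o=(t,ot) if cam=="t" else (s,os); r.extend((pr(d,o,P)-uv)/sg)
    ob("t",[px,py,zp+.144-pd],(256.2,158.9),.4); ob("s",[px,py,zp+.144-pd],(279.55,172.6),.4)
    ob("s",[px,py,zp+.015],(278.0,202.5),.25)
    h=np.array([hx,hy,zp+.0245]); a=np.array([ax,ay,zp]); b=np.array([bx,by,zp])
    ob("t",h,(213.95,171.75),.3); ob("s",h,(254.24,184.85),.2); ob("s",h+dd,(258.0,181.0),.3)
    ob("t",a,(261.1,177.3),.25); ob("s",a,(273.3,211.0),.25); ob("s",a+dd,(277.8,205.9),.4)
    ob("s",b,(289.2,203.2),.4); ob("t",b+dd,(249.6,146.5),.25)
    r.append((np.hypot(ax-bx,ay-by)-.082)/.0003)
    for k in range(3):
        c=np.array([v[16+2*k],v[17+2*k],zp])
        ob("t",c,A_t[k],.3); ob("s",c,A_s[k],.5); ob("t",c+dd,E_t[k],.4)
        if E_s[k]: ob("s",c+dd,E_s[k],.5)
    r.extend(ot/.0015); r.extend(os/.0015); r.append((pd-.007)/.003); r.append((zp-.106)/.004)
    r.extend((dd[:2]-[.0305,.0192])/.0007)
    return np.array(r)
v0=np.r_[np.load("fit.npy"),.0305,.0192]
f=least_squares(res,v0,x_scale=np.r_[np.full(9,.01),np.full(6,.001),.003,np.full(8,.01)])
C=np.linalg.inv(f.jac.T@f.jac); sd=np.sqrt(np.diag(C)); v=f.x
for n,i in dict(zp=0,px=1,py=2,hx=3,hy=4,dx=22,dy=23).items(): print(n,v[i].round(4),sd[i].round(4))
print("pd",v[15].round(4),"res",res(v).round(1).tolist())
for n,(i,j) in dict(a=(5,6),b=(7,8)).items():
    print("remaining",n,(v[1]-v[i]-v[22]).round(4),(v[2]-v[j]-v[23]).round(4),"sd",[np.sqrt(C[p,p]+C[q,q]-2*C[p,q]).round(4) for p,q in((1,i),(2,j))])
print("a->b",v[7]-v[5],v[8]-v[6]); np.save("fit2.npy",v)
E
python3 fit2.py
```

```text
zp 0.1023 0.0019
px 0.597 0.0016
py -0.0562 0.0016
hx 0.584 0.0015
hy 0.0808 0.0017
dx 0.0296 0.0005
dy 0.0196 0.0005
pd 0.0097 res [-0.5, -0.1, 0.6, -0.4, -0.3, 0.9, 0.1, 0.9, 0.1, -0.3, 0.7, -0.8, -0.3, 1.0, 0.8, 0.4, -1.1, 1.1, 0.8, -0.2, -0.5, -0.8, -0.4, -0.2, 0.6, 0.1, -0.7, 0.5, -0.6, -0.0, 0.0, -0.4, 0.3, 0.1, -0.5, -0.2, 0.2, 0.0, -0.1, -1.5, -1.7, 1.3, -0.6, -0.5, 0.3, 0.0, 0.5, -0.3, 0.3, 0.9, -0.9, -1.2, 0.5]
remaining a 0.0009 -0.0007 sd [np.float64(0.001), np.float64(0.0011)]
remaining b -0.0793 -0.0172 sd [np.float64(0.001), np.float64(0.0013)]
a->b 0.080196410973422 0.01646886559998558
```

```bash
python3 -m handwheel '[[[255,0,0,-45,0,0,0],[255,-20,0,0,0,0,0],[255,-45,0,0,0,0,0],[255,-45,0,0,0,0,0],[255,-45,0,0,0,0,0],[255,-45,0,0,0,0,0],[255,-45,0,0,0,0,0],[255,-45,0,0,0,0,0]]]' 20
python3 st.py .597 -.0562 .26
```

```text
clock: 8.25
eef_pos: [0.5926, -0.0261, 0.2984]
orientation: [0.0, 0.657, 0.753, 0.0]
ft_force: [0.3, 0.3, 0.8]
grip_width: 0.0336
t 8.25 p [ 0.5926 -0.0261  0.2984] F [0.3 0.3 0.8] w 0.0336 ydeg 7.79 z [ 0.001 -0.    -1.   ] j [-0.13  0.09  1.39  0.    1.66 -0.27]
tool shift mm [-30.4   0.2  38.4]
```

```bash
python3 -m handwheel '[[[255,-15,0,0,0,0,0],[255,-12,0,15,0,0,0],[255,0,0,15,0,0,0],[255,0,0,0,0,0,0],[255,0,0,0,0,0,0]]]'
python3 st.py .597 -.0562 .25; python3 cap.py F 1; python3 crop.py sideF 130 230 235 335 6 pics/sF.png
```

```text
clock: 8.75
eef_pos: [0.5956, -0.0492, 0.2668]
orientation: [-0.001, 0.657, 0.754, -0.0]
ft_force: [0.5, 0.7, 1.1]
grip_width: 0.0006
t 8.75 p [ 0.5956 -0.0492  0.2668] F [0.5 0.7 1.1] w 0.0006 ydeg 7.89 z [-0.002  0.001 -1.   ] j [-0.17  0.11  1.42  0.    1.61 -0.31]
tool shift mm [-7.1  0.5 16.8]
side noise 0.0
top noise 0.0
{'clock': 8.85, 'eef_pos': [0.5964, -0.0495, 0.2685], 'ft_force': [0.259, -0.4686, -0.4603], 'grip_width': 0.0005}
```

View pics/sF.png

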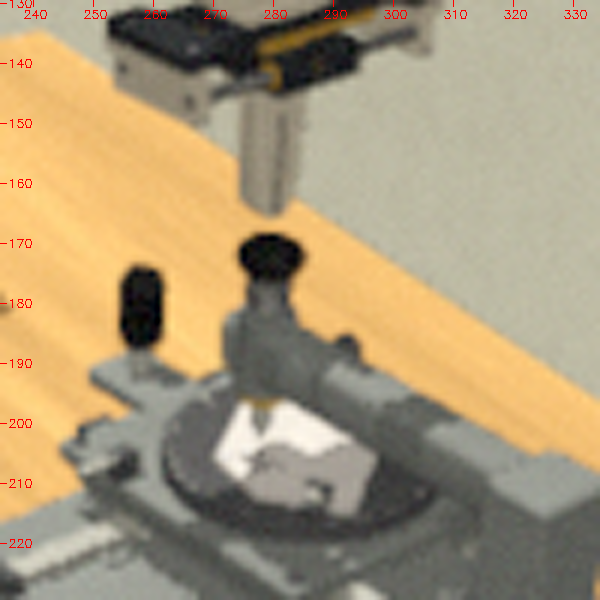

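```bash
python3 -m handwheel '[[[255,-6.5,0.5,10,0,0,0],[255,0,0,6,0,0,0],[255,0,0,3,0,0,0],[255,0,0,2,0,0,0],[255,0,0,0,0,0,0]]]'
python3 st.py .597 -.0562 .25
```

```text
clock: 9.35
eef_pos: [0.5977, -0.0574, 0.2481]
orientation: [0.0, 0.658, 0.753, 0.0]
ft_force: [-3.8, -0.2, 9.1]
grip_width: 0.0004
t 9.35 p [ 0.5977 -0.0574  0.2481] F [-3.8 -0.2  9.1] w 0.0004 ydeg 7.78 z [ 0.001 -0.    -1.   ] j [-0.18  0.12  1.45 -0.    1.57 -0.32]
tool shift mm [ 1.3 -0.5 -1.9]
```

```bash
python3 -m handwheel '[[[255,0,0,2,0,0,0],[255,0,0,2,0,0,0],[255,0,0,0,0,0,0]]]'
python3 st.py .597 -.0562 .25
```

```text
clock: 9.65
eef_pos: [0.5977, -0.0574, 0.2445]
orientation: [0.001, 0.658, 0.753, 0.0]
ft_force: [-5.1, 0.1, 10.4]
grip_width: 0.0003
t 9.65 p [ 0.5977 -0.0574  0.2445] F [-5.1  0.1 10.4] w 0.0003 ydeg 7.78 z [ 0.001 -0.    -1.   ] j [-0.18  0.12  1.45 -0.    1.57 -0.32]
tool shift mm [ 1.3 -0.5 -5.5]
```

```bash
python3 -m handwheel '[[[255,0,0,2,0,0,0],[255,0,0,2,0,0,0],[255,0,0,1.5,0,0,0],[255,0,0,0,0,0,0]]]'
python3 st.py; python3 cap.py G 6 side; python3 crop.py sideG 193 218 262 298 20 pics/s5.png
sed -e 's/(zp-.106)\/.004/(zp-.106)\/.0003/' -e 's/fit2.npy/fit3.npy/' -e 's/r.extend(ot\/.0015); r.extend(os\/.0015)/r.extend(ot\/.003); r.extend(os\/.003)/' fit2.py > fit3.py; python3 fit3.py
```

```text
clock: 10.05
eef_pos: [0.5977, -0.0574, 0.2396]
orientation: [0.001, 0.657, 0.753, 0.0]
ft_force: [-6.5, 0.2, 13.3]
grip_width: 0.001
t 10.05 p [ 0.5977 -0.0574  0.2396] F [-6.5  0.2 13.3] w 0.001 ydeg 7.78 z [ 0.001 -0.    -1.   ] j [-0.18  0.12  1.46 -0.    1.56 -0.32]
side noise 1.2514551775903782
{'clock': 10.35, 'eef_pos': [0.5977, -0.0574, 0.2398], 'ft_force': [-6.7941, 0.2078, 13.0667], 'grip_width': 0.0004}
zp 0.106 0.0003
px 0.596 0.0025
py -0.0571 0.0026
hx 0.583 0.0024
hy 0.0796 0.0027
dx 0.0296 0.0005
dy 0.0195 0.0005
pd 0.0099 res [-0.4, -0.2, 0.6, -0.4, -0.4, 0.9, 0.1, 0.9, 0.1, -0.3, 0.6, -0.8, -0.2, 1.1, 0.7, 0.4, -1.2, 1.1, 0.8, -0.2, -0.5, -0.9, -0.5, -0.2, 0.6, 0.0, -0.7, 0.5, -0.6, -0.0, 0.0, -0.4, 0.3, 0.1, -0.5, -0.2, 0.2, 0.0, -0.1, -1.5, -1.8, 1.3, -0.6, -0.4, -0.2, 0.2, 0.4, 0.2, 0.9, 1.0, -0.1, -1.3, 0.5]
remaining a 0.001 -0.0007 sd [np.float64(0.001), np.float64(0.0011)]
remaining b -0.0792 -0.0172 sd [np.float64(0.001), np.float64(0.0013)]
a->b 0.0801728930290071 0.016503542267614066
```

View pics/s5.png

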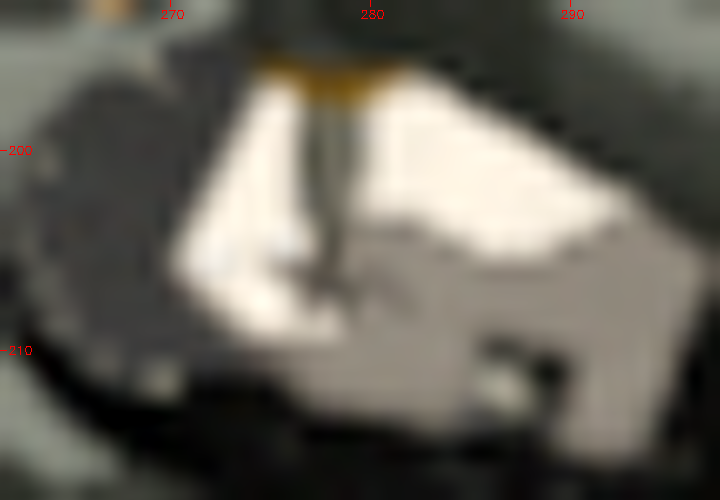

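```bash
python3 -m handwheel '[[[255,0,0,1.5,0,0,0],[255,0,0,1.5,0,0,0],[255,0,0,1,0,0,0],[255,0,0,0,0,0,0]]]'
python3 st.py
```

```text
clock: 10.75
eef_pos: [0.5977, -0.0574, 0.236]
orientation: [0.001, 0.658, 0.753, 0.0]
ft_force: [-8.0, 0.8, 14.7]
grip_width: 0.0007
t 10.75 p [ 0.5977 -0.0574  0.236 ] F [-8.   0.8 14.7] w 0.0007 ydeg 7.78 z [ 0.002 -0.001 -1.   ] j [-0.18  0.12  1.46 -0.    1.55 -0.32]
```

```bash
python3 -m handwheel '[[[255,0,0,0.8,0,0,0],[255,0,0,0,0,0,0]]]'
python3 st.py
```

```text
clock: 10.95
eef_pos: [0.5977, -0.0574, 0.2353]
orientation: [0.001, 0.658, 0.753, 0.0]
ft_force: [-7.9, 0.0, 15.5]
grip_width: 0.0009
t 10.95 p [ 0.5977 -0.0574  0.2353] F [-7.9  0.  15.5] w 0.0009 ydeg 7.78 z [ 0.002 -0.001 -1.   ] j [-0.18  0.12  1.47 -0.    1.55 -0.32]
```

```bash
python3 -m handwheel '[[[255,0,0,0.7,0,0,0],[255,0,0,0,0,0,0]]]'
python3 st.py;  python3 -m handwheel '[[[255,0,0,0.5,0,0,0],[255,0,0,0,0,0,0]]]'
python3 st.py
```

```text
clock: 11.15
eef_pos: [0.5978, -0.0574, 0.2352]
orientation: [0.001, 0.657, 0.753, 0.0]
ft_force: [-8.5, 0.4, 17.1]
grip_width: 0.0005
t 11.15 p [ 0.5978 -0.0574  0.2352] F [-8.5  0.4 17.1] w 0.0005 ydeg 7.78 z [ 0.002 -0.001 -1.   ] j [-0.18  0.12  1.47 -0.    1.55 -0.32]
clock: 11.35
eef_pos: [0.5978, -0.0574, 0.2352]
orientation: [0.001, 0.657, 0.753, 0.0]
ft_force: [-11.1, 1.2, 20.0]
grip_width: 0.0006
t 11.35 p [ 0.5978 -0.0574  0.2352] F [-11.1   1.2  20. ] w 0.0006 ydeg 7.78 z [ 0.002 -0.001 -1.   ] j [-0.18  0.12  1.47 -0.    1.55 -0.32]
```

```bash
python3 -m handwheel '[[[255,0,0,0.6,0,0,0],[255,0,0,0,0,0,0]]]'
python3 st.py; python3 cap.py H 4 side; python3 crop.py sideH 193 218 262 298 20 pics/s6.png
```

```text
clock: 11.55
eef_pos: [0.5978, -0.0574, 0.2352]
orientation: [0.001, 0.657, 0.753, 0.001]
ft_force: [-12.3, 0.8, 22.8]
grip_width: 0.0004
t 11.55 p [ 0.5978 -0.0574  0.2352] F [-12.3   0.8  22.8] w 0.0004 ydeg 7.78 z [ 0.003 -0.001 -1.   ] j [-0.18  0.12  1.47 -0.    1.55 -0.32]
side noise 1.1373416350027594
{'clock': 11.75, 'eef_pos': [0.5978, -0.0575, 0.2352], 'ft_force': [-11.9735, 0.5348, 22.8998], 'grip_width': 0.0004}
```

View pics/s6.png

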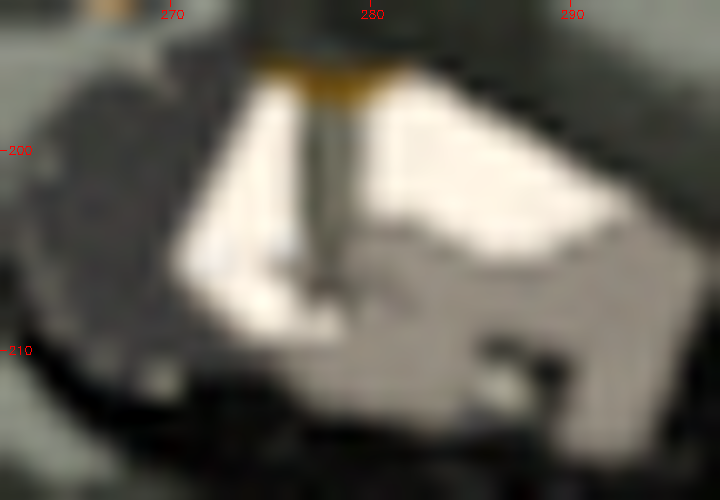

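```bash
python3 -m handwheel '[[[255,0,0,-10,0,0,0],[255,0,0,-20,0,0,0],[255,0,0,-25,0,0,0],[0,20,0,-5,0,0,0],[0,45,0,0,0,0,0],[0,45,0,0,0,0,0],[0,42,0,0,0,0,0],[0,0,0,0,0,0,0]]]'
python3 st.py .6137 .1003 .1107
```

```text
clock: 12.55
eef_pos: [0.5761, 0.0981, 0.2908]
orientation: [-0.001, 0.656, 0.755, 0.001]
ft_force: [0.7, 0.2, 0.3]
grip_width: 0.036
t 12.55 p [0.5761 0.0981 0.2908] F [0.7 0.2 0.3] w 0.036 ydeg 8.07 z [-0.     0.002 -1.   ] j [ 0.08  0.07  1.42  0.    1.65 -0.06]
tool shift mm [ -3.4  37.6 180.1]
```

```bash
python3 -m handwheel '[[[0,-2,19,0,0,0,0],[0,0,18,20,0,0,0],[0,0,0,35,0,0,0],[0,0,0,30,0,0,0],[0,0,0,0,0,0,0]]]'
python3 st.py .6137 .1003 .1107; python3 cap.py I 1 side; python3 crop.py sideI 140 230 225 315 8 pics/sI.png
```

```text
clock: 13.05
eef_pos: [0.6109, 0.0954, 0.1999]
orientation: [-0.003, 0.658, 0.753, -0.004]
ft_force: [-0.7, 0.1, -0.2]
grip_width: 0.0758
t 13.05 p [0.6109 0.0954 0.1999] F [-0.7  0.1 -0.2] w 0.0758 ydeg 7.76 z [-0.01  -0.001 -1.   ] j [ 0.07  0.2   1.45 -0.    1.51 -0.06]
tool shift mm [ 4.4  4.3 89.1]
side noise 0.0
{'clock': 13.1, 'eef_pos': [0.6122, 0.0956, 0.2032], 'ft_force': [0.7682, -0.0468, 0.5018], 'grip_width': 0.08}
```

View pics/sI.png

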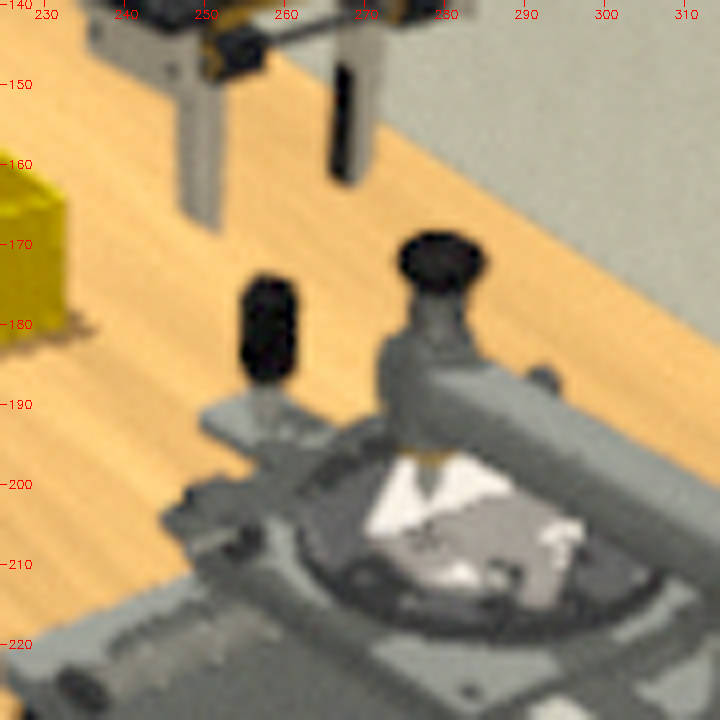

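```bash
python3 -m handwheel '[[[0,4.5,1,25,0,0,0],[0,0,1,25,0,0,0],[0,0,0,25,0,0,0],[0,0,0,17,0,0,0],[0,0,0,0,0,0,0],[0,0,0,0,0,0,0]]]'
python3 st.py .6137 .1003 .1107
```

```text
clock: 13.7
eef_pos: [0.6162, 0.101, 0.1156]
orientation: [0.001, 0.657, 0.753, 0.001]
ft_force: [-1.0, 0.8, 0.6]
grip_width: 0.093
t 13.7 p [0.6162 0.101  0.1156] F [-1.   0.8  0.6] w 0.093 ydeg 7.78 z [ 0.001  0.    -1.   ] j [ 0.08  0.26  1.53 -0.    1.35 -0.06]
tool shift mm [-0.4 -2.5  4.9]
```

```bash
python3 -m handwheel '[[[0,-0.4,-2.3,4,0,0,0],[255,0,0,0,0,0,0],[255,0,0,0,0,0,0],[255,0,0,0,0,0,0],[255,0,0,0,0,0,0],[255,0,0,0,0,0,0],[255,0,0,0,0,0,0],[255,0,0,0,0,0,0]]]' 15
python3 -m handwheel '[[[255,0,0,0,0,0,0],[255,0,0,0,0,0,0],[255,0,0,0,0,0,0],[255,0,0,0,0,0,0]]]'
python3 st.py .5345 .0831 .1107
```

```text
clock: 14.5
eef_pos: [0.6131, 0.1004, 0.11]
orientation: [-0.0, 0.657, 0.754, -0.0]
ft_force: [0.5, -0.6, 0.6]
grip_width: 0.0417
clock: 14.9
eef_pos: [0.6132, 0.1004, 0.11]
orientation: [0.0, 0.657, 0.754, 0.0]
ft_force: [1.1, 0.0, -0.4]
grip_width: 0.0297
t 14.9 p [0.6132 0.1004 0.11  ] F [ 1.1  0.  -0.4] w 0.0297 ydeg 7.79 z [ 0.  0. -1.] j [ 0.08  0.26  1.54  0.    1.34 -0.06]
tool shift mm [ -6.5 -80.4  -0.7]
```

```bash
python3 -m handwheel '[[[255,-0.8,-8,0,0,0,0],[255,-0.8,-11,0,0,0,0],[255,-0.8,-12,0,0,0,0],[255,-0.8,-12,0,0,0,0],[255,-0.8,-12,0,0,0,0],[255,-0.8,-12,0,0,0,0],[255,-0.8,-9,0,0,0,0],[255,-0.7,-4.8,0,0,0,0]]]'
python3 -m handwheel '[[[255,0,0,0,0,0,0],[255,0,0,0,0,0,0]]]'
python3 st.py .534 .0832 .11;  python3 cap.py J 4 side; python3 crop.py sideJ 165 235 235 315 9 pics/sJ.png
```

```text
clock: 15.7
eef_pos: [0.5333, 0.0833, 0.1101]
orientation: [-0.0, 0.657, 0.754, 0.0]
ft_force: [2.3, 2.5, -3.3]
grip_width: 0.0295
clock: 15.9
eef_pos: [0.5338, 0.0832, 0.11]
orientation: [-0.0, 0.657, 0.753, -0.0]
ft_force: [-2.0, 1.3, 0.5]
grip_width: 0.0296
t 15.9 p [0.5338 0.0832 0.11  ] F [-2.   1.3  0.5] w 0.0296 ydeg 7.79 z [-0.  0. -1.] j [ 0.06  0.05  1.78  0.    1.32 -0.08]
tool shift mm [-0.   0.2 -0. ]
side noise 1.134108381591103
{'clock': 16.1, 'eef_pos': [0.5341, 0.0833, 0.11], 'ft_force': [-1.9768, 2.0384, 0.2522], 'grip_width': 0.0296}
```

View pics/sJ.png

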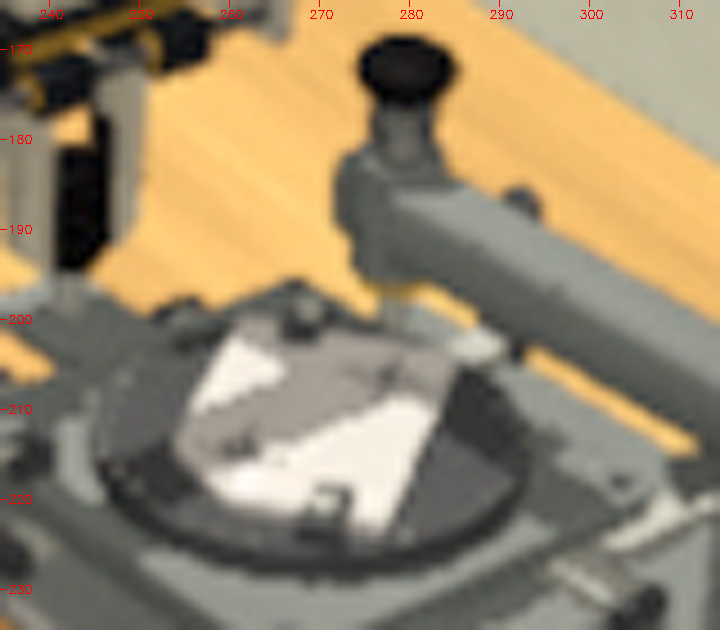

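```bash
python3 -m handwheel '[[[0,0,0,0,0,0,0],[0,0,0,0,0,0,0],[0,0,0,0,0,0,0],[0,0,0,0,0,0,0]]]'
python3 -m handwheel '[[[0,0,0,-25,0,0,0],[0,0,0,-25,0,0,0],[0,0,0,-35,0,0,0],[0,45,0,-35,0,0,0],[0,45,0,-30,0,0,0],[0,45,0,0,0,0,0],[0,45,0,0,0,0,0],[0,0,0,0,0,0,0]]]'
python3 st.py; python3 cap.py K 6; python3 crop.py sideK 195 220 260 296 20 pics/sK.png;python3 crop.py topK 140 210 225 295 8 pics/tK.png
```

```text
clock: 16.5
eef_pos: [0.5341, 0.083, 0.1101]
orientation: [0.0, 0.657, 0.753, 0.0]
ft_force: [0.0, 0.5, -0.2]
grip_width: 0.0571
clock: 17.3
eef_pos: [0.5095, 0.2575, 0.2538]
orientation: [-0.001, 0.656, 0.755, 0.001]
ft_force: [-0.3, -0.7, -0.3]
grip_width: 0.0926
t 17.3 p [0.5095 0.2575 0.2538] F [-0.3 -0.7 -0.3] w 0.0926 ydeg 8.07 z [ 0.     0.002 -1.   ] j [0.38 0.04 1.52 0.   1.58 0.24]
side noise 1.3336680579626838
top noise 0.6645915393776661
{'clock': 17.9, 'eef_pos': [0.5109, 0.2522, 0.2535], 'ft_force': [0.3719, -0.2695, -0.9348], 'grip_width': 0.0928}
```

View pics/sK.png

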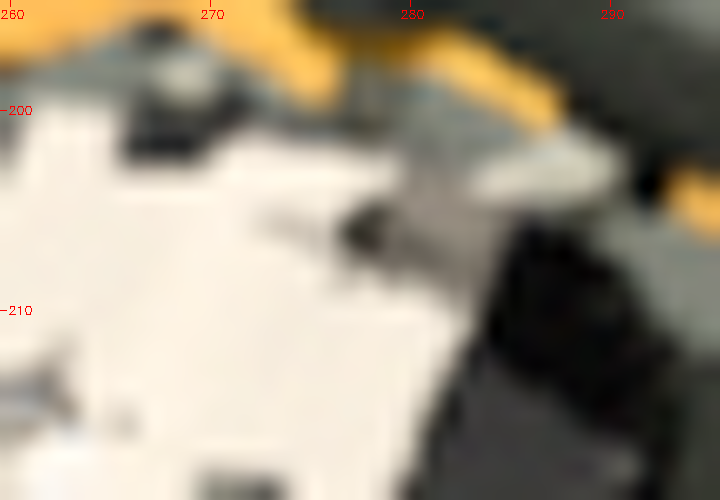

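View pics/tK.png

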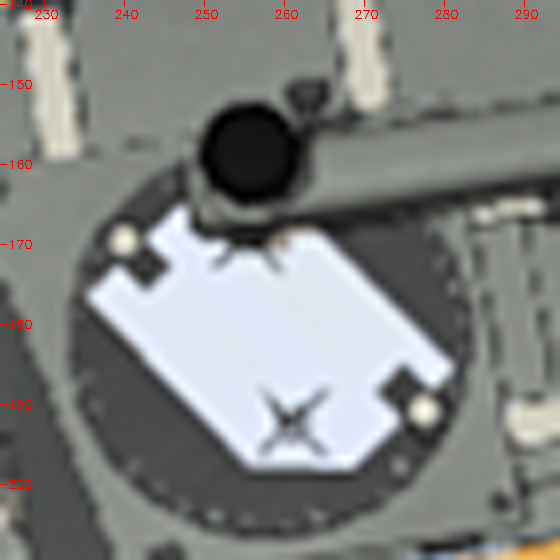

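```bash
python3 crop.py topK 183 203 246 276 24 pics/t5.png; python3 - <<'E'
s=open("fit3.py").read()
s=s.replace('    r.append((np.hypot','    d2=np.array([v[24],v[25],0]); ob("t",a+d2,(260.4,192.0),.25); ob("s",b+d2,(277.8,206.2),.4); ob("s",a+d2,(261.6,214.4),.5)\n    for P,uv in zip(range(3),[(235.6,176.2),(255.2,198),(268.6,198.2)]): ob("t",np.array([v[16+2*P],v[17+2*P],zp])+d2,uv,.4)\n    r.extend((d2[:2]-dd[:2]-[-.0791,-.0172])/.0006)\n    r.append((np.hypot',1)
s=s.replace('.0305,.0192]\nf','.0305,.0192,-.049,.002]\nf').replace('fit.npy"),.0305,.0192','fit.npy"),.0305,.0192,-.049,.002').replace("np.full(8,.01)","np.full(10,.01)").replace("fit3.npy","fit4.npy")
s+='\nprint("rem b now",v[1]-v[7]-v[24],v[2]-v[8]-v[25],"rem a",v[1]-v[5]-v[22],v[2]-v[6]-v[23])\n'
open("fit4.py","w").write(s)
E
python3 fit4.py
```

```text
Traceback (most recent call last):
  File "fit4.py", line 30, in <module>
    f=least_squares(res,v0,x_scale=np.r_[np.full(9,.01),np.full(6,.001),.003,np.full(10,.01)])
ValueError: Inconsistent shapes between `x_scale` and `x0`.
```

View pics/t5.png

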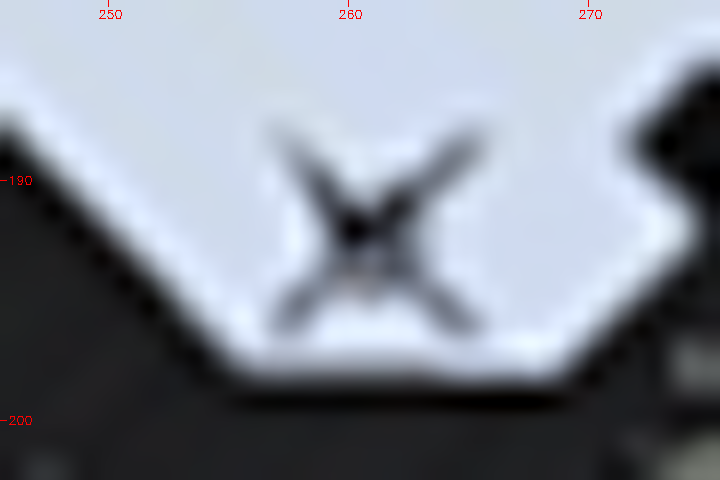

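```bash
python3 crop.py topA 168 188 246 276 24 pics/t6.png; sed -i 's/(260.4,192.0)/(261.2,192.0)/; s/,.0305,.0192\]$/,.0305,.0192,-.049,.002]/; s/"),.0305,.0192,-.049,.002,-.049,.002/"),.0305,.0192,-.049,.002/' fit4.py; grep -n v0= fit4.py; python3 fit4.py
```

```text
29:v0=np.r_[np.load("fit.npy"),.0305,.0192,-.049,.002]
zp 0.106 0.0003
px 0.596 0.0025
py -0.057 0.0026
hx 0.583 0.0024
hy 0.0797 0.0027
dx 0.0296 0.0004
dy 0.0194 0.0005
pd 0.0099 res [-0.4, -0.1, 0.6, -0.4, -0.3, 0.8, 0.1, 0.9, 0.1, -0.4, 0.7, -0.8, 0.3, 0.8, 1.2, 0.5, -0.8, 1.2, 0.8, -0.4, -0.5, -1.0, -0.8, 0.3, -0.2, 0.3, -0.8, 0.4, -0.8, -0.8, 1.7, -0.1, 0.2, -0.5, -0.0, -0.1, -0.5, 0.1, 1.0, -0.0, -0.6, 0.8, -0.4, -0.7, -0.0, -0.6, 0.0, -0.4, -0.5, -0.4, -0.0, -0.0, 0.1, -1.7, -1.8, 1.3, -0.4, -0.3, -0.1, 0.1, 0.3, 0.1, 1.0, 1.0, -0.1, -1.3, 0.3]
remaining a 0.0007 -0.0002 sd [np.float64(0.001), np.float64(0.001)]
remaining b -0.0793 -0.0173 sd [np.float64(0.001), np.float64(0.0012)]
a->b 0.08006113165591833 0.017050939195631366
rem b now -0.0002120168668142408 -1.2583828984453604e-05 rem a 0.0007303579629396074 -0.00024579107020593
```

View pics/t6.png

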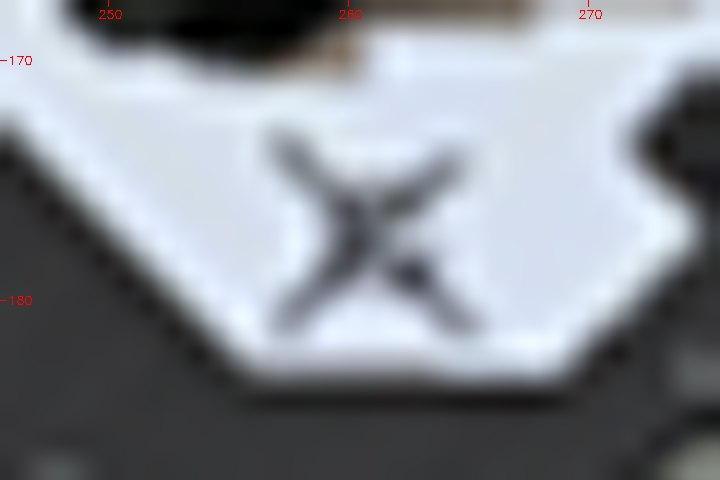

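```bash
python3 -m handwheel '[[[255,0,0,-45,0,0,0],[255,-20,8,0,0,0,0],[255,-45,9,0,0,0,0],[255,-45,9,0,0,0,0],[255,-45,9,0,0,0,0],[255,-45,9,0,0,0,0],[255,-45,0,0,0,0,0],[255,-45,0,0,0,0,0]]]' 20
python3 -m handwheel '[[[255,-25,0,0,0,0,0],[255,0,0,0,0,0,0],[255,0,0,0,0,0,0]]]'
python3 st.py .5978 -.0574 .26
```

```text
clock: 18.7
eef_pos: [0.5938, -0.0307, 0.2984]
orientation: [0.0, 0.658, 0.753, 0.0]
ft_force: [0.5, 1.0, -0.1]
grip_width: 0.0335
clock: 19.0
eef_pos: [0.5969, -0.0538, 0.2983]
orientation: [-0.0, 0.658, 0.753, 0.0]
ft_force: [0.3, 0.4, -0.0]
grip_width: 0.0092
t 19.0 p [ 0.5969 -0.0538  0.2983] F [ 0.3  0.4 -0. ] w 0.0092 ydeg 7.7 z [-0.  0. -1.] j [-0.18  0.11  1.37  0.    1.67 -0.31]
tool shift mm [-3.7  0.4 38.3]
```

```bash
python3 -m handwheel '[[[255,-3.7,0.4,12,0,0,0],[255,0,0,15,0,0,0],[255,0,0,12,0,0,0],[255,0,0,7,0,0,0],[255,0,0,2.5,0,0,0],[255,0,0,0,0,0,0],[255,0,0,0,0,0,0]]]'
python3 st.py;  python3 cap.py L 5 side; python3 crop.py sideL 193 218 262 298 20 pics/sL.png
```

```text
clock: 19.7
eef_pos: [0.5979, -0.0566, 0.2503]
orientation: [0.0, 0.657, 0.754, 0.0]
ft_force: [-2.7, 2.1, 5.8]
grip_width: 0.0004
t 19.7 p [ 0.5979 -0.0566  0.2503] F [-2.7  2.1  5.8] w 0.0004 ydeg 7.82 z [ 0.  0. -1.] j [-0.18  0.12  1.44  0.    1.58 -0.32]
side noise 1.2101171091934628
{'clock': 19.95, 'eef_pos': [0.598, -0.0567, 0.2503], 'ft_force': [-2.9638, 2.7141, 4.6142], 'grip_width': 0.0005}
```

View pics/sL.png

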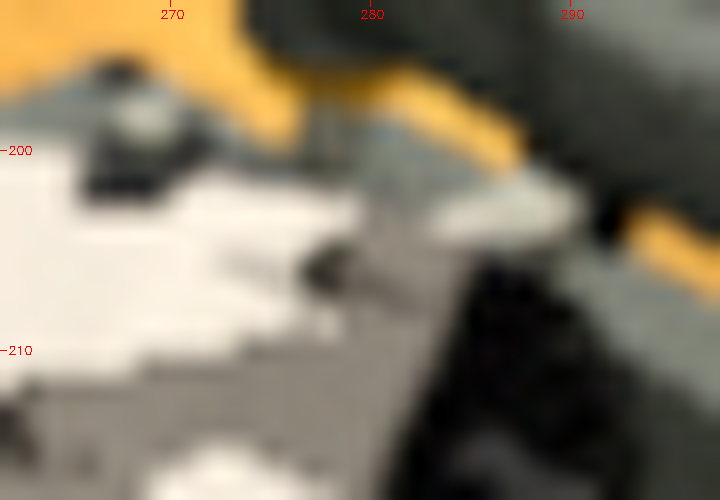

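```bash
python3 -m handwheel '[[[255,0,0,2,0,0,0],[255,0,0,2,0,0,0],[255,0,0,2,0,0,0],[255,0,0,2,0,0,0],[255,0,0,2,0,0,0],[255,0,0,2,0,0,0],[255,0,0,0,0,0,0]]]'
python3 st.py;  python3 cap.py M 5 side; python3 crop.py sideM 193 218 262 298 20 pics/sM.png
```

```text
clock: 20.65
eef_pos: [0.5981, -0.0567, 0.2395]
orientation: [0.0, 0.657, 0.754, 0.0]
ft_force: [-7.0, 4.2, 13.7]
grip_width: 0.0005
t 20.65 p [ 0.5981 -0.0567  0.2395] F [-7.   4.2 13.7] w 0.0005 ydeg 7.81 z [ 0.001  0.    -1.   ] j [-0.18  0.12  1.46  0.    1.56 -0.32]
side noise 1.2141990226758412
{'clock': 20.9, 'eef_pos': [0.5981, -0.0567, 0.2398], 'ft_force': [-7.1628, 4.0451, 12.0214], 'grip_width': 0.0007}
```

View pics/sM.png

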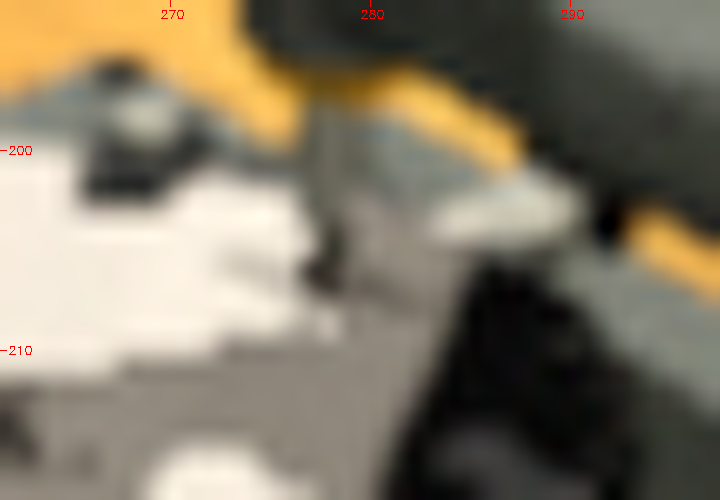

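Point descends onto the cross centre (about 278, 206). Complete the stroke.

```bash
python3 -m handwheel '[[[255,0,0,1.5,0,0,0],[255,0,0,1.5,0,0,0],[255,0,0,1.2,0,0,0],[255,0,0,0.8,0,0,0],[255,0,0,0.6,0,0,0],[255,0,0,0,0,0,0]]]'
python3 st.py
```

```text
clock: 21.5
eef_pos: [0.5981, -0.0567, 0.2353]
orientation: [0.001, 0.657, 0.754, 0.001]
ft_force: [-10.0, 4.4, 18.7]
grip_width: 0.0002
t 21.5 p [ 0.5981 -0.0567  0.2353] F [-10.    4.4  18.7] w 0.0002 ydeg 7.81 z [ 0.002  0.    -1.   ] j [-0.18  0.12  1.46  0.    1.55 -0.32]
```

```bash
python3 -m handwheel '[[[255,0,0,0.6,0,0,0],[255,0,0,0.6,0,0,0],[255,0,0,0,0,0,0]]]'
python3 st.py
```

```text
clock: 21.8
eef_pos: [0.5981, -0.0567, 0.2352]
orientation: [0.001, 0.657, 0.754, 0.001]
ft_force: [-12.8, 4.8, 23.4]
grip_width: 0.0001
t 21.8 p [ 0.5981 -0.0567  0.2352] F [-12.8   4.8  23.4] w 0.0001 ydeg 7.81 z [ 0.003 -0.    -1.   ] j [-0.18  0.12  1.47  0.    1.55 -0.32]
```

Hard stop reached at z=0.2352, as before. Raise and withdraw.

```bash
python3 -m handwheel '[[[255,0,0,-10,0,0,0],[255,0,0,-20,0,0,0],[255,0,0,-30,0,0,0],[255,40,0,-10,0,0,0],[255,45,0,0,0,0,0],[255,45,0,0,0,0,0],[255,45,0,0,0,0,0],[255,45,0,0,0,0,0]]]'
python3 -m handwheel '[[[255,45,0,0,0,0,0],[255,45,0,0,0,0,0],[255,0,0,0,0,0,0],[255,0,0,0,0,0,0]]]'
python3 st.py; python3 cap.py N 6; python3 crop.py topN 140 210 225 295 8 pics/tN.png; python3 crop.py sideN 165 230 235 315 9 pics/sN.png
```

```text
clock: 22.6
eef_pos: [0.5679, 0.1623, 0.3008]
orientation: [0.0, 0.658, 0.753, -0.0]
ft_force: [0.3, -0.7, 0.7]
grip_width: 0.0001
clock: 23.0
eef_pos: [0.5557, 0.2507, 0.3004]
orientation: [0.0, 0.657, 0.754, -0.0]
ft_force: [0.2, -0.4, 0.2]
grip_width: 0.0004
t 23.0 p [0.5557 0.2507 0.3004] F [ 0.2 -0.4  0.2] w 0.0004 ydeg 7.92 z [-0.    -0.001 -1.   ] j [ 0.34  0.14  1.33 -0.    1.67  0.2 ]
side noise 1.2707614474769107
top noise 0.7532347747651033
{'clock': 23.6, 'eef_pos': [0.556, 0.2498, 0.3012], 'ft_force': [0.0641, -0.1855, -1.07], 'grip_width': 0.0005}
```

View pics/sN.png

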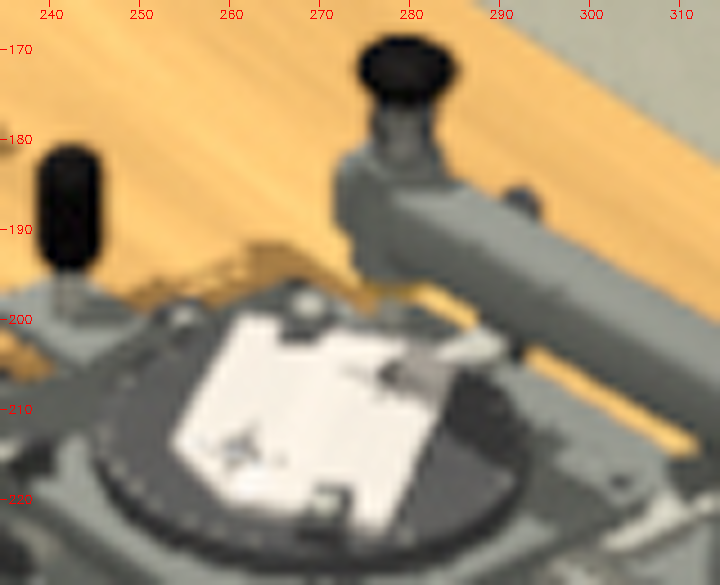

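View pics/topN.png

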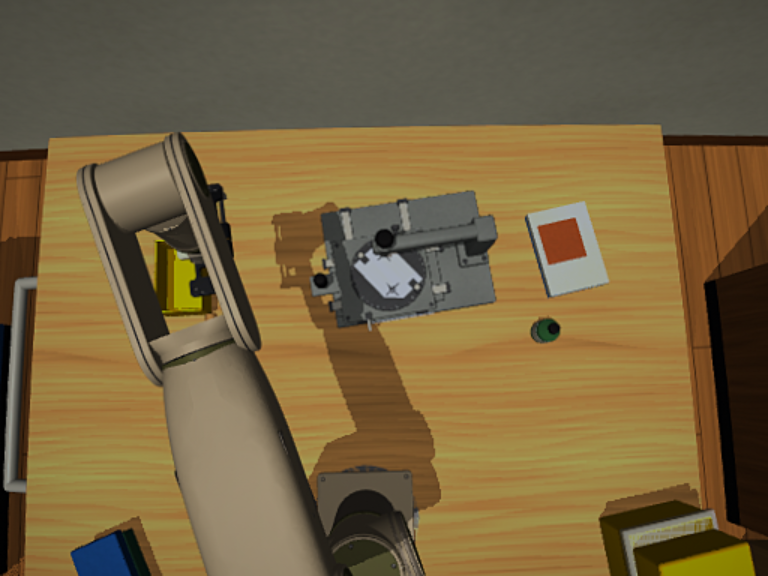

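```bash
python3 - <<'E'
from cell import arm
print(arm.job_done())
E
```

```text
the job is handed in; nothing more can be done
None
```

I pricked both crosses in the order asked and handed the job in at about 23.6 s. The table stands with ring_2 under the raised point.

**What I did:** I gripped the handle and moved the table until ring_1, beside the clipped corner, was under the point, then let go. With closed fingers I pressed the palm button down to its hard stop (TCP z 0.2352 m, about 23 N upward on the tool) and let it spring up. I then stepped the table by about (-79, -17) mm and pricked ring_2 the same way, to the same stop height and force.

**Last checks:**
- **Alignment:** The fit over both cameras puts the point about 0.8 mm from the ring_1 cross and about 0.2 mm from the ring_2 cross, each ±1 to 1.5 mm. One pixel is about 3.3 mm. The mid-stroke side pictures showed the tip coming down on each crossing.
- **Disagreement:** One direct pixel reading for ring_1 gave a residual of about 2.5 mm in a different direction. It is coarser than the fit, and still inside the ring.
- **Prick marks:** I could not make out the marks themselves at this resolution.
- **Final pictures:** The palm is up, the table is where I left it, and the gripper touches nothing. The bottle and catalogue are unmoved and the bin shows no change. The arm hides the hammer in the last top view, but it was never approached low.

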